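Close and lock a semi-dry blotter

TASK

The semi-dry blotter has been cleaned and stands open: close and lock it by pushing with the fingertips. Turn its hinged electrode plate over the spine until it lies flat on the bed, keeping the fingers off the plate's steel inner face, then push the latch by its lug fully home so that its hooks hold the plate down. Be gentle, do not lift, tip or shift the blotter, and leave the things around it where they are.

Things in the scene. Friction and masses are not known exactly. Their poses are not given: they have to be found in the camera images.
- blotter: Semi-dry blotter: grey plastic housing on four rubber feet, 150 mm along its spine, 130 mm across, 2.4 kg, standing loose. Origin on the worktop under the centre of the bed. Its x runs along the spine, roughly away from the robot; y points from the bed across the spine to the side where the plate lies open, roughly to the robot's left; z up. Hinge axis: along x at y 0.056, z 0.0505.
- bed (a point): Centre of the steel bed on which the plate closes, 50 mm above the worktop, axes as the blotter. The housing's top runs from y -0.052 to 0.052; beyond it, on the side away from the spine (y -0.052 to -0.078), a ledge 46 mm above the worktop carries the latch.
- leaf (a joint): Hinge angle of the electrode plate: 0 = lying open, level, beyond the spine; pi/2 = upright; pi = closed, flat on the bed; it stops at 0 and pi. The hinge is stiff: the plate stays wherever it is left, and turning it takes about 0.14 N m besides its weight (0.15 kg in all). Starts at 0 to 0.12.
- plate_hinge (a point): Middle of the hinge axis; its frame turns with the plate: x along the spine, y towards the free edge, z out of the steel inner face (up while open). The white plate is 124 mm along x, from y 0.004 to 0.108; outer face (down while open) at z -0.0065, inner steel face at z 0. While open, about 43 mm of free space lie between its outer face and the worktop. The outer face is free to touch.
- plate_edge (a point): Middle of the plate's free edge, 108 mm from the hinge axis; axes as plate_hinge. Two tabs, 16 mm wide and 4 mm thick, stick out 8 mm beyond the edge, centred 32 mm to either side of this point; the 48 mm of edge between them are plain.
- electrode: Steel sheet, 116 x 96 mm, 1.5 mm thick, on the inner face of the plate, to be kept clean: no finger may touch it. Origin and axes as plate_hinge; it covers x -0.058 to 0.058, y 0.008 to 0.104, z -0.0015 to 0.
- latch (a joint): Travel of the slide latch towards the blotter's +x: 0 = open, 0.022 m = fully home at its stop, its two hooks over the two tabs of the closed plate. It slides with about 1.5 N and stays where it is left. The hooks clear the tabs of a flat plate by 2 mm; if the plate stands a few mm proud they strike the tabs, and if higher they pass under them and bar its way. Starts at 0 to 3 mm.
- latch_bar (a point): Middle of the top face of the white latch bar, 61.5 mm above the worktop, at blotter y -0.068. The bar is 104 mm along x and 10 mm wide; its hooks and the end blocks of its guide are no higher. Axes as the blotter.
- latch_lug (a point): Middle of the top of the thumb lug on the latch bar, 84 mm above the worktop, at blotter y -0.068 and x -0.011 + latch travel. The lug is 14 mm along x, 10 mm along y and rises 22 mm above the bar. Axes as the blotter.
- bottle: Bystander, behind the blotter to the right: white plastic reagent bottle with an orange screw cap, 68 mm across, 135 mm tall; origin at the centre of its underside. Leave it alone.
- timer: Bystander, in front, to the right: small white bench timer standing on its foot, 50x58x62 mm; origin at the centre of its underside. Leave it alone.
- tweezers: Bystander, behind the blotter: steel forceps lying flat, 125 mm long; origin at the centre of its underside. Leave it alone.
- pen: Bystander, to the left of the blotter: capped marker pen lying flat, 136 mm long; origin at the centre of its underside. Leave it alone.
- film: Bystander, to the right of the blotter: white roll of sealing film standing on end, 62 mm across, 50 mm tall; origin at the centre of its underside. Leave it alone.
- tape: Bystander, behind, to the left: yellow roll of tape lying flat, 80 mm across, 13 mm high; origin at the centre of its underside. Leave it alone.

How it is judged:
By the outcome, as a careful person would: the job done as asked, in the order asked, and still so for the second after the job is handed in, with the robot touching nothing.
It also fails if it takes over 48 s, if anything falls off the work surface, if the arm or the gripper's body presses on something with over 40 N, if the wrist force passes 120 N, or if a joint passes its speed limit or range.

ROBOT

A 6-joint arm with a two-finger parallel gripper is mounted at the origin on a cart in front of the work surface, level with it; the furniture and walls round the work are solid. World frame = base frame: x ahead of the robot, y to its left, z up, the work surface at z = 0. Lengths are in m, angles in rad, forces in N, time in s.
With the tool pointing down it reaches from about 0.375 to 0.975 m from the base axis. Payload 3.8 kg.
Tool frame: the origin (TCP) lies midway between the tips of the shut fingers; the grasp point (between the pads) lies 19 mm behind it; z points along the fingers, y is the line along which they close (so a half turn about z gives the same grasp; the last joint's range is limited). The gripper opens to 85 mm and grips with 20 to 120 N. Pads are 22 mm wide; open, the fingers measure 114 mm over their backs; the gripper's body (76 mm by 85 mm) begins 54 mm behind the grasp point. The pads swing forward as they close: fully open they stand 13 mm farther back than shut.
Start: joints at [-1.324, 0.264, 1.604, -0, 1.274, -0.037], TCP at [0.189, -0.648, 0.231] pointing down, gripper open.
Joint ranges: [-2.63, 2.63], [-0.94, 2.18], [0.31, 2.57], [-1.31, 4.45], [0, 2.66], [-2.55, 2.55]. Speed limits (rad/s): [2.57, 2.57, 3.14, 3.14, 3.14, 3.14].

INTERFACE

Orientations are given as a rotation vector (axis times angle).
In Python, from workcell import read_state, vision, ticket gives the robot as it stands. The module is installed in compiled form; this text tells all that it offers.
- The arm moves only by the tool jog_arm, never from a script. Its arguments are lists of equal length, an entry for each row: "turn": the turn, a rotation vector about the tool's x, y, z in rad, a list of three; "delta_pos": the shift along the tool's x, y, z in m, a list of three; "gripper": the finger opening in m, from 0 to 0.0854. In form: {"turn": [[rx, ry, rz], ...], "delta_pos": [[dx, dy, dz], ...], "gripper": [gripper, ...]}. A call has 1 to 20 rows; each row shifts and turns the commanded pose from where the row before left it, along the tool's axes as they then stand; what a row does not reach is not made up. A row lasts 1/12 s, in which the tool goes at most 41.7 mm and 7.16 degrees, less where a joint would pass 70% of its speed; a pose out of reach is approached as far as the arm can. A call with a gripper value outside its range is refused whole. The fingers move at their own pace and stop on an object; "grip_force" is the grip in N (left out, the last holds). Time passes only in rows, so rows that do not move let the fingers close. It gives the time, the measured TCP pose, the force, the opening and the grip force at its end, in the units of the state.
- read_state(): the state, without advancing time (a new reading comes with each control period).
- vision.read_camera(name): name is "scene" or "top"; returns the picture (420x560x3 uint8, red, green, blue); there is no depth.
- vision.calibration(name): a dict with "vfov" (degrees; the focal length in pixels is half the picture's height over the tangent of half this angle, whatever the lens; pixels are square), "cx", "cy" (the principal point, pixels), "R" (3x3) and "t" (3): a world point X has camera coordinates R X + t. Camera axes: x right, y down, z forward; pixel columns grow to the right and rows downward; lengths in m; the calibration is good to about 2 mm. A picture is of the moment at which its call begins. calibration takes no time and is no camera call.
- ticket.finish_job(): hands the job in; it is judged then, once.
The state is a dict: "time": time; "q": joint angles; "joint_vel": joint speeds; "joint_torque": joint torques, N m; "tool_pos": TCP position; "tcp_rot": TCP orientation; "wrist_force": force on the tool from outside, world axes, zero at the start; "torque": the same for the moment, N m; "width": opening from 0.0 (shut) to 1.0 (fully open); "grip_force": force on a finger pad.
Only numpy, scipy, OpenCV 4.12 (cv2) and the standard library are available. Lean on these libraries where they do the work, as an engineer would, in place of code of your own. Each camera call takes 0.05 s, during which the arm holds its last target. There are 200 camera calls.

## Working session

There is one attempt and no reset: what is moved stays moved. The work goes in short steps, Python scripts to look and compute and a tool call to move; the robot and the scene stay as the last step left them, time stands still between calls to the robot, and variables do not carry over. Pictures are saved under pics/ and viewed, at most 13 in all, crops included, and the job is handed in when it is done.

Besides the shell and the picture viewer there is one more tool, called after "Emit:" as name(argument=value, ...) on one line, values as JSON. jog_arm: Moves the arm, as the interface text tells. Its arguments: {"type":"object","properties":{"turn":{"type":"array","items":{"type":"array","items":{"type":"number"}}},"delta_pos":{"type":"array","items":{"type":"array","items":{"type":"number"}}},"gripper":{"type":"array","items":{"type":"number"}},"grip_force":{"type":"number"}},"required":["turn","delta_pos","gripper"]}

```bash
mkdir -p pics
python3 - <<'E'
from workcell import read_state, vision
import cv2, numpy as np
print(read_state())
for n in("scene","top"):
    im=vision.read_camera(n); cv2.imwrite(f"pics/{n}0.png",im[...,::-1]); c=vision.calibration(n); print(n,c, -np.array(c["R"]).T@c["t"])
E
```

```text
{'time': 0.0, 'q': array([-1.32391602e+00,  2.64769149e-01,  1.60538611e+00,  1.07147591e-05,
        1.27369439e+00, -3.68849899e-02]), 'joint_vel': array([-0.00021748, -0.00084404,  0.0010481 , -0.00035585,  0.00010436,
        0.00014254]), 'joint_torque': array([ 8.76603717e-04, -5.15106869e+01, -3.67311358e+01,  7.77693822e-05,
        1.31412360e-02, -8.20197670e-06]), 'tool_pos': array([ 0.18881286, -0.64728851,  0.22994471]), 'tcp_rot': array([-3.10780206e+00, -4.43921053e-01,  3.55309220e-04]), 'wrist_force': array([0.14516376, 0.25605889, 0.26724057]), 'torque': array([ 0.00300216, -0.02677766, -0.02863678]), 'grip_force': 0.0, 'width': 1.0024081272859637}
scene {'vfov': 48.371434713543664, 'cx': 274.73363128007895, 'cy': 206.00985116468007, 'R': array([[-0.67733244, -0.73563616, -0.00775909],
       [-0.37444257,  0.35380586, -0.85709636],
       [ 0.63325629, -0.57763383, -0.51509768]]), 't': array([0.45502254, 0.2384187 , 0.84831461])} [-0.13972493  0.74039232  0.64484325]
top {'vfov': 55.651685105918325, 'cx': 274.09367080700355, 'cy': 205.82141717811467, 'R': array([[-2.76929413e-02, -9.99616469e-01,  1.28758122e-04],
       [-9.90151949e-01,  2.74130568e-02, -1.37286715e-01],
       [ 1.37230531e-01, -3.92936304e-03, -9.90531343e-01]]), 't': array([0.1307303 , 0.54208532, 0.87328109])} [0.42052631 0.11925138 0.93941657]
```

View pics/scene0.png

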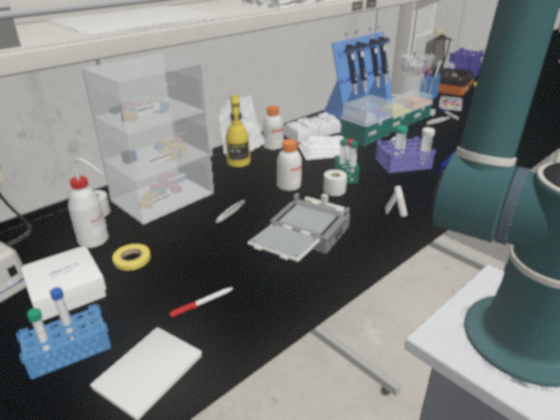

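View pics/top0.png

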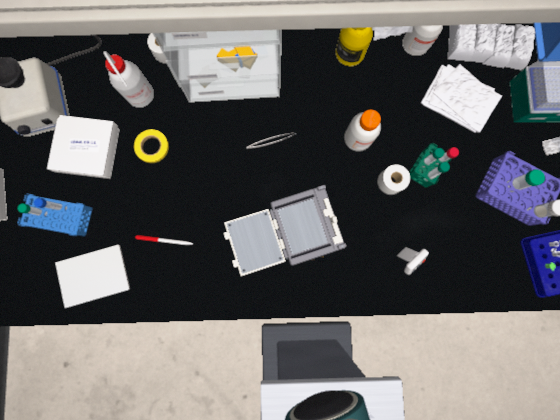

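The blotter shows in the top view at about (308,225), its open plate at (255,242), and the latch on the right edge near (335,215). Next I enlarge that area.

Run:
```python
import cv2
a=cv2.imread("pics/top0.png")[170:290,210:370]; b=cv2.imread("pics/scene0.png")[185:270,240:360]
cv2.imwrite("pics/topc.png",cv2.resize(a,None,fx=5,fy=5,interpolation=cv2.INTER_CUBIC))
cv2.imwrite("pics/scc.png",cv2.resize(b,None,fx=6,fy=6,interpolation=cv2.INTER_CUBIC))
```

```text
(no output)
```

View pics/topc.png

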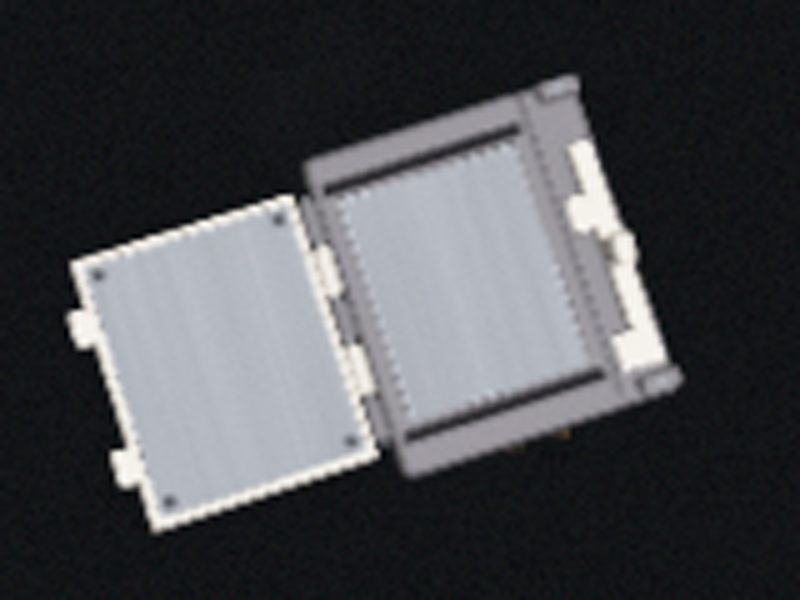

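View pics/scc.png

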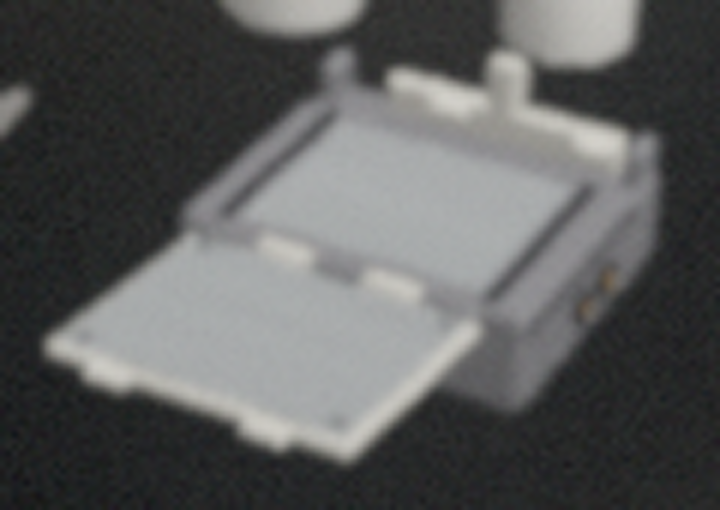

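```bash
cat > h.py <<'E'
import numpy as np
from workcell import vision
def ray(n,uv):
    c=vision.calibration(n); f=210/np.tan(np.radians(c["vfov"])/2)
    R=np.array(c["R"]); d=R.T@np.array([(uv[0]-c["cx"])/f,(uv[1]-c["cy"])/f,1]); return -R.T@np.array(c["t"]),d
def onz(n,uv,z):
    o,d=ray(n,uv); return o+d*(z-o[2])/d[2]
def tri(a,b):
    (o,d),(p,e)=ray("top",a),ray("scene",b)
    s=np.linalg.lstsq(np.c_[d,-e],p-o,rcond=None)[0]
    A,B=o+d*s[0],p+e*s[1]; return (A+B)/2,np.linalg.norm(A-B)
def proj(n,X):
    c=vision.calibration(n); f=210/np.tan(np.radians(c["vfov"])/2); p=np.array(c["R"])@X+c["t"]; return f*p[:2]/p[2]+[c["cx"],c["cy"]]
T=lambda x,y:((x+.5)/5-.5+210,(y+.5)/5-.5+170)
S=lambda x,y:((x+.5)/6-.5+240,(y+.5)/6-.5+185)
E
python3 - <<'E'
from h import *
np.set_printoptions(precision=4,suppress=True)
P={}
for k,a,b in [("hf",(295,196),(196,236)),("hn",(379,458),(482,325)),("ff",(71,262),(45,343)),("fn",(154,530),(346,460)),("lug",(622,245),(510,60)),("bar_far",(582,142),(393,72)),("bar_near",(664,362),(630,150))]:
    P[k],e=tri(T(*a),S(*b)); print(k,P[k],e,onz("top",T(*a),.0505))
print(onz("top",T(304,164),.05),onz("top",T(404,476),.05), "lug",onz("top",T(622,245),.084))
print([np.linalg.norm(P[a]-P[b]) for a,b in (("hf","hn"),("ff","fn"),("hf","ff"),("hn","fn"),("bar_far","bar_near"))])
E
```

```text
hf [0.5383 0.129  0.0474] 0.001880632199045467 [0.5372 0.1283 0.0505]
hn [0.4199 0.0946 0.0493] 0.0014641738602596307 [0.4193 0.0941 0.0505]
ff [0.5097 0.2288 0.0599] 0.0012817489829802136 [0.5102 0.2295 0.0505]
fn [0.3913 0.1942 0.0556] 0.0013301893608806683 [0.3907 0.1942 0.0505]
lug [ 0.5073 -0.0132  0.0835] 0.0009230854284434334 [ 0.511  -0.0179  0.0505]
bar_far [0.5573 0.0002 0.0622] 0.0021373185917667055 [ 0.5583 -0.0021  0.0505]
bar_near [ 0.4581 -0.0334  0.0542] 0.0002540272512107195 [ 0.4581 -0.0341  0.0505]
[0.5518 0.1238 0.05  ] [0.4111 0.0833 0.05  ] lug [ 0.5076 -0.0128  0.084 ]
[np.float64(0.12338089572812254), np.float64(0.12337900962695951), np.float64(0.1046079754200442), np.float64(0.10381280144071588), np.float64(0.105019194320574)]
```

The plate corners triangulate consistently: sides come out at 123 and 104 mm, and the heights fit. This gives blotter yaw ≈ 0.283, origin ≈ (0.495, 0.054), leaf ≈ 0.07 and latch ≈ 3 mm. The tool's x is already parallel to the spine, so I'll go over to the left side with the fingers shutting, then tilt.

Emit:
jog_arm(turn=[[0,0,0],[0,0,0],[0,0,0],[0,0,0],[0,0,0],[0,0,0],[0,0,0],[0,0,0],[0,0,0],[0,0,0],[0,0,0],[0,0,0],[0,0,0],[0,0,0]], delta_pos=[[0.0303,-0.0244,0],[0.0303,-0.0244,0],[0.0303,-0.0244,0],[0.0303,-0.0244,0],[0.0303,-0.0244,0],[0.0303,-0.0244,0],[0.0303,-0.0244,0],[0.0303,-0.0244,0],[0.0303,-0.0244,0],[0.0303,-0.0244,0],[0.0303,-0.0244,0],[0.0303,-0.0244,0],[0.0303,-0.0244,0],[0.0303,-0.0244,0]], gripper=[0,0,0,0,0,0,0,0,0,0,0,0,0,0], grip_force=20)

```text
time: 1.27
tool_pos: [0.501, -0.1994, 0.2309]
tcp_rot: [-3.11, -0.444, 0.001]
wrist_force: [-0.3, 0.1, 0.4]
width: 0.002
grip_force: 0.0
```

Emit:
jog_arm(turn=[[0,0,0],[0,0,0],[0,0,0],[0,0,0],[0,0,0],[0,0,0],[0,0,0],[0,0,0],[0,0,0],[0,0,0],[0,0,0],[0,0,0],[0,0,0],[-0.1122,0,0],[-0.1122,0,0],[-0.1122,0,0],[-0.1122,0,0],[-0.1122,0,0],[-0.1122,0,0],[-0.1122,0,0]], delta_pos=[[0.005,-0.0385,0],[0.005,-0.0385,0],[0.005,-0.0385,0],[0.005,-0.0385,0],[0.005,-0.0385,0],[0.005,-0.0385,0],[0.005,-0.0385,0],[0.005,-0.0385,0],[0.005,-0.0385,0],[0.005,-0.0385,0],[0.005,-0.0385,0],[0.005,-0.0385,0],[0.005,-0.0385,0],[0,0,0],[0,0,0],[0,0,0],[0,0,0],[0,0,0],[0,0,0],[0,0,0]], gripper=[0,0,0,0,0,0,0,0,0,0,0,0,0,0,0,0,0,0,0,0])

```text
time: 2.93
tool_pos: [0.4228, 0.2983, 0.2319]
tcp_rot: [2.332, 0.334, 0.142]
wrist_force: [-0.5, -0.3, -0.3]
width: 0.002
grip_force: 0.0
```

```bash
cat >> h.py <<'E'
from workcell import read_state
from scipy.spatial.transform import Rotation as Ro
np.set_printoptions(precision=4,suppress=True)
yaw=0.2827; B=np.array([[np.cos(yaw),-np.sin(yaw),0],[np.sin(yaw),np.cos(yaw),0],[0,0,1]])
H=np.array([.4798,.1077,0])
loc=lambda p:B.T@(np.asarray(p)-H)
def tcp(th):
    c,s=np.cos(th),np.sin(th)
    if th<=np.pi/4: v,z=.108*c+.0065*s-.006,.108*s-.0065*c-.0265
    elif th<=.75*np.pi: v,z=.085*c+.0065*s+.010,.085*s-.0065*c-.010
    else:
        r=.0566+.0154*(th/np.pi-.75)/.25; v,z=r*c+.0065*s-.010,r*s-.0065*c+.010
    return np.array([0,v,z+.0505])
E
python3 - <<'E'
from h import *
s=read_state(); R=Ro.from_rotvec(s["tcp_rot"]).as_matrix(); p=loc(s["tool_pos"])
print(p,s["q"]); M=(B.T@R).T; print(M)
for t in ([0,.16,.07],[0,.135,.027],tcp(.07)): t=np.array(t); print(t,M@(t-p)); p=t
for th in np.arange(.14,3.2,.1): t=tcp(min(th,np.pi)); print(round(th,2),t[1:],(M@(t-p))); p=t
E
```

```text
[-0.0015  0.199   0.2319] [ 0.9489  0.2799  1.7799 -0.5956  1.6256  2.3726]
[[ 1.      0.0023  0.0019]
 [ 0.0003 -0.7039  0.7103]
 [ 0.003  -0.7102 -0.7039]]
[0.   0.16 0.07] [ 0.0011 -0.0875  0.1416]
[0.    0.135 0.027] [-0.0001 -0.0129  0.048 ]
[0.     0.1022 0.0251] [-0.0001  0.0217  0.0247]
0.14 [0.1019 0.0326] [ 0.      0.0056 -0.0051]
0.24 [0.1004 0.0434] [ 0.      0.0086 -0.0066]
0.34 [0.098  0.0539] [ 0.      0.0092 -0.0057]
0.44 [0.0945 0.0641] [ 0.      0.0097 -0.0047]
0.54 [0.09  0.074] [ 0.      0.0102 -0.0037]
0.64 [0.0845 0.0833] [ 0.      0.0105 -0.0027]
0.74 [0.0781 0.092 ] [ 0.      0.0107 -0.0016]
0.84 [0.0716 0.0995] [-0.      0.0099 -0.0006]
0.94 [0.0654 0.1053] [-0.      0.0085  0.0003]
1.04 [0.0586 0.1105] [-0.      0.0084  0.0011]
1.14 [0.0514 0.115 ] [-0.      0.0083  0.002 ]
1.24 [0.0438 0.1188] [-0.      0.0081  0.0028]
1.34 [0.0358 0.1218] [-0.      0.0077  0.0036]
1.44 [0.0275 0.1239] [-0.      0.0073  0.0043]
1.54 [0.0191 0.1253] [-0.      0.0069  0.005 ]
1.64 [0.0106 0.1257] [-0.      0.0063  0.0057]
1.74 [0.0021 0.1254] [-0.      0.0057  0.0063]
1.84 [-0.0063  0.1242] [-0.      0.0051  0.0068]
1.94 [-0.0146  0.1221] [-0.      0.0044  0.0073]
2.04 [-0.0226  0.1193] [-0.      0.0036  0.0077]
2.14 [-0.0303  0.1156] [-0.      0.0028  0.008 ]
2.24 [-0.0376  0.1112] [-0.      0.002   0.0083]
2.34 [-0.0445  0.1061] [-0.      0.0012  0.0084]
2.44 [-0.0503  0.1031] [-0.      0.002   0.0063]
2.54 [-0.056   0.0999] [-0.      0.0018  0.0062]
2.64 [-0.0614  0.0961] [-0.      0.0011  0.0066]
2.74 [-0.0665  0.0915] [-0.      0.0004  0.0068]
2.84 [-0.0712  0.0863] [-0.     -0.0004  0.007 ]
2.94 [-0.0754  0.0805] [-0.     -0.0012  0.0071]
3.04 [-0.079   0.0741] [-0.     -0.002   0.0071]
3.14 [-0.082   0.0671] [-0.     -0.0028  0.007 ]
```

Emit:
jog_arm(turn=[[0,0,0],[0,0,0],[0,0,0],[0,0,0],[0,0,0],[0,0,0],[0,0,0],[0,0,0],[0,0,0],[0,0,0],[0,0,0],[0,0,0],[0,0,0]], delta_pos=[[0,-0.0175,0.0283],[0,-0.0175,0.0283],[0,-0.0175,0.0283],[0,-0.0175,0.0283],[0.001,-0.0175,0.0283],[0,-0.0043,0.016],[0,-0.0043,0.016],[0,-0.0043,0.016],[0,0.006,0.0068],[0,0.006,0.0068],[0,0.006,0.0068],[0,0,0],[0,0,0]], gripper=[0,0,0,0,0,0,0,0,0,0,0,0,0])

```text
time: 4.02
tool_pos: [0.4496, 0.2111, 0.0255]
tcp_rot: [2.338, 0.332, 0.139]
wrist_force: [-0.9, -0.6, 0.2]
width: 0.003
grip_force: 0.0
```

Run:
```python
from h import *
import cv2
s=read_state(); print(loc(s["tool_pos"]),s["wrist_force"],s["q"])
im=vision.read_camera("scene")[...,::-1]; cv2.imwrite("pics/s1.png",cv2.resize(im[160:280,220:380],None,fx=5,fy=5,interpolation=cv2.INTER_CUBIC))
```

```text
[-0.0002  0.1077  0.0255] [-0.9475 -0.5947  0.192 ] [ 0.8228  0.4621  1.9921 -0.6939  1.2481  2.5318]
```

View pics/s1.png

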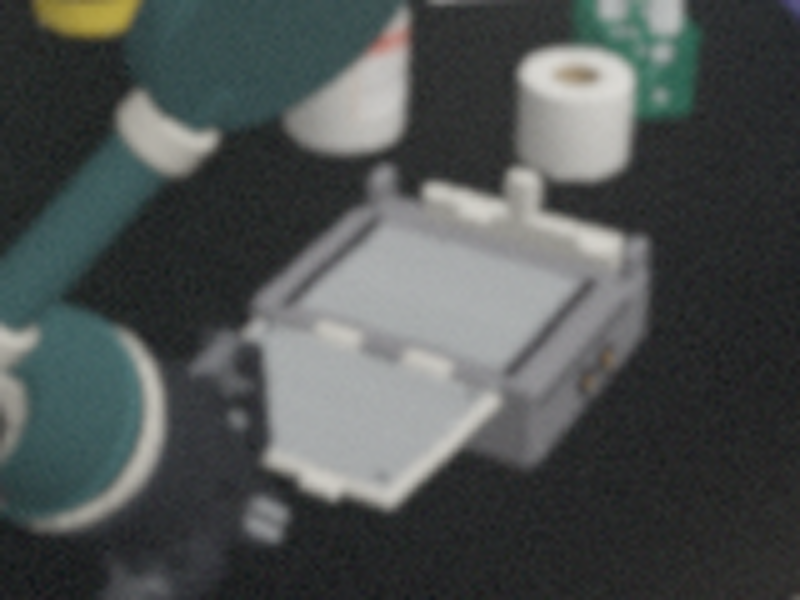

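The picture shows the shut fingertips at about (267,520), just outside and below the plate's free edge (330,490) and between the tabs. Joint 6 is near its limit at 2.53, so I'll back off 10 mm and make the equivalent half turn about the tool axis.

Emit:
jog_arm(turn=[[0,0,0],[0,0,-0.1208],[0,0,-0.1208],[0,0,-0.1208],[0,0,-0.1208],[0,0,-0.1208],[0,0,-0.1208],[0,0,-0.1208],[0,0,-0.1208],[0,0,-0.1208],[0,0,-0.1208],[0,0,-0.1208],[0,0,-0.1208],[0,0,-0.1208]], delta_pos=[[0,-0.007,-0.007],[0,0,0],[0,0,0],[0,0,0],[0,0,0],[0,0,0],[0,0,0],[0,0,0],[0,0,0],[0,0,0],[0,0,0],[0,0,0],[0,0,0],[0,0,0]], gripper=[0,0,0,0,0,0,0,0,0,0,0,0,0,0])

```text
time: 5.23
tool_pos: [0.4464, 0.2223, 0.025]
tcp_rot: [1.462, 1.961, -0.608]
wrist_force: [-0.3, -0.6, 0.4]
width: 0.003
grip_force: 0.0
```

Emit:
jog_arm(turn=[[0,0,-0.1208],[0,0,-0.1208],[0,0,-0.1208],[0,0,-0.1208],[0,0,-0.1208],[0,0,-0.1208],[0,0,-0.1208],[0,0,-0.1208],[0,0,-0.1208],[0,0,-0.1208],[0,0,-0.1208],[0,0,-0.1208],[0,0,-0.1208],[0,0,0]], delta_pos=[[0,0,0],[0,0,0],[0,0,0],[0,0,0],[0,0,0],[0,0,0],[0,0,0],[0,0,0],[0,0,0],[0,0,0],[0,0,0],[0,0,0],[0,0,0],[0,0,0]], gripper=[0,0,0,0,0,0,0,0,0,0,0,0,0,0])

```text
time: 6.4
tool_pos: [0.4464, 0.2222, 0.025]
tcp_rot: [-0.401, 2.778, -1.149]
wrist_force: [-0.6, 0.0, -0.4]
width: 0.001
grip_force: 0.0
```

Run:
```python
from h import *
s=read_state(); p=loc(s["tool_pos"]); print(p,s["wrist_force"],s["q"])
M=(B.T@Ro.from_rotvec(s["tcp_rot"]).as_matrix()).T; print(M, M@(tcp(.07)-p))
```

```text
[-0.0001  0.1192  0.025 ] [-0.6169  0.0304 -0.383 ] [ 0.8397  0.4713  1.9784 -0.6835  1.2576 -0.6074]
[[-1.     -0.0035  0.0003]
 [-0.0027  0.7079 -0.7063]
 [ 0.0023 -0.7063 -0.7079]] [-0.0001 -0.0122  0.012 ]
```

Emit:
jog_arm(turn=[[0,0,0],[0,0,0],[0,0,0],[0,0,0],[0,0,0],[0,0,0],[0,0,0],[0,0,0],[0,0,0],[0,0,0],[0,0,0],[0,0,0],[0,0,0],[0,0,0]], delta_pos=[[0,-0.004,0.004],[0,-0.004,0.004],[0,-0.004,0.004],[0,-0.003,-0.0026],[0,-0.003,-0.0026],[0,-0.0043,-0.0033],[0,-0.0043,-0.0033],[0,-0.0046,-0.0028],[0,-0.0046,-0.0028],[0,-0.0049,-0.0023],[0,-0.0049,-0.0023],[0,-0.0051,-0.0018],[0,-0.0051,-0.0018],[0,0,0]], gripper=[0,0,0,0,0,0,0,0,0,0,0,0,0,0])

```text
time: 7.57
tool_pos: [0.4552, 0.1919, 0.075]
tcp_rot: [-0.394, 2.777, -1.15]
wrist_force: [-0.2, -0.2, 0.8]
width: 0.001
grip_force: 0.0
```

Run:
```python
from h import *
import cv2
s=read_state(); print(loc(s["tool_pos"]),tcp(.54),s["wrist_force"],s["q"])
im=vision.read_camera("scene")[...,::-1]; cv2.imwrite("pics/s2.png",cv2.resize(im[160:280,220:380],None,fx=5,fy=5,interpolation=cv2.INTER_CUBIC))
```

```text
[-0.0001  0.0877  0.075 ] [0.    0.09  0.074] [-0.1821 -0.1797  0.8462] [ 0.7935  0.3674  2.0075 -0.6967  1.2968 -0.6778]
```

View pics/s2.png

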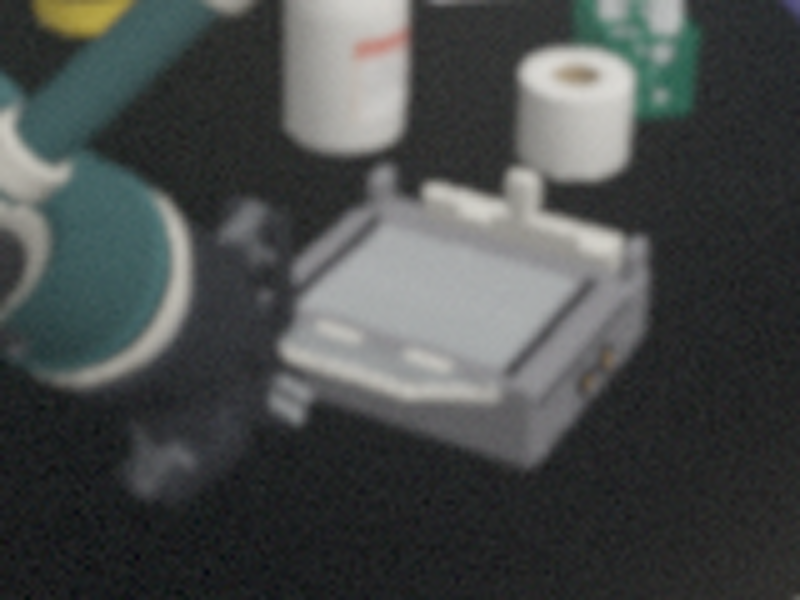

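The plate is rising: its free edge is now at about (410,385), roughly 0.5 rad, with the tip under it at (290,400). The blotter hasn't moved and the forces are under 1 N. I'll continue the arc.

Emit:
jog_arm(turn=[[0,0,0],[0,0,0],[0,0,0],[0,0,0],[0,0,0],[0,0,0],[0,0,0],[0,0,0],[0,0,0],[0,0,0],[0,0,0],[0,0,0],[0,0,0],[0,0,0],[0,0,0],[0,0,0],[0,0,0],[0,0,0],[0,0,0],[0,0,0]], delta_pos=[[0,-0.0052,-0.0013],[0,-0.0052,-0.0013],[0,-0.0053,-0.0008],[0,-0.0053,-0.0008],[0,-0.005,-0.0003],[0,-0.005,-0.0003],[0,-0.0043,0.0002],[0,-0.0043,0.0002],[0,-0.0042,0.0006],[0,-0.0042,0.0006],[0,-0.0042,0.001],[0,-0.0042,0.001],[0,-0.004,0.0014],[0,-0.004,0.0014],[0,-0.0039,0.0018],[0,-0.0039,0.0018],[0,-0.0037,0.0022],[0,-0.0037,0.0022],[0,-0.0034,0.0025],[0,-0.0034,0.0025]], gripper=[0,0,0,0,0,0,0,0,0,0,0,0,0,0,0,0,0,0,0,0])

```text
time: 9.28
tool_pos: [0.4745, 0.1229, 0.1245]
tcp_rot: [-0.396, 2.778, -1.151]
wrist_force: [-1.4, 2.2, 1.0]
width: 0.002
grip_force: 1.1
```

Run:
```python
from h import *
import cv2
s=read_state(); print(loc(s["tool_pos"]),tcp(1.54),s["wrist_force"],s["q"])
im=vision.read_camera("scene")[...,::-1]; cv2.imwrite("pics/s3.png",cv2.resize(im[120:280,220:380],None,fx=3.7,fy=3.7,interpolation=cv2.INTER_CUBIC))
```

```text
[-0.0008  0.016   0.1245] [0.     0.0191 0.1253] [-1.3841  2.1644  1.0408] [ 0.6783  0.2378  2.064  -0.7449  1.298  -0.7941]
```

View pics/s3.png

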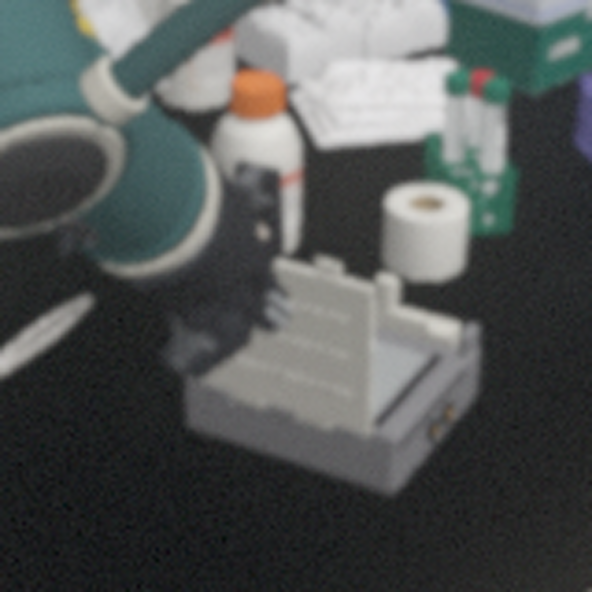

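The plate now stands about upright, with the fingertips at (280,305) on its outer face. Continuing the arc past vertical.

Emit:
jog_arm(turn=[[0,0,0],[0,0,0],[0,0,0],[0,0,0],[0,0,0],[0,0,0],[0,0,0],[0,0,0],[0,0,0],[0,0,0],[0,0,0],[0,0,0],[0,0,0],[0,0,0],[0,0,0],[0,0,0],[0,0,0],[0,0,0]], delta_pos=[[0,-0.0032,0.0029],[0,-0.0032,0.0029],[0,-0.0029,0.0031],[0,-0.0029,0.0031],[0,-0.0026,0.0034],[0,-0.0026,0.0034],[0,-0.0022,0.0037],[0,-0.0022,0.0037],[0,-0.0018,0.0038],[0,-0.0018,0.0038],[0,-0.0014,0.004],[0,-0.0014,0.004],[0,-0.001,0.0041],[0,-0.001,0.0041],[0,-0.0006,0.0042],[0,-0.0006,0.0042],[0,-0.001,0.0032],[0,-0.001,0.0032]], gripper=[0,0,0,0,0,0,0,0,0,0,0,0,0,0,0,0,0,0])

```text
time: 10.83
tool_pos: [0.4936, 0.0565, 0.1016]
tcp_rot: [-0.396, 2.779, -1.15]
wrist_force: [-0.8, 2.0, 0.1]
width: 0.003
grip_force: 0.6
```

Run:
```python
from h import *
s=read_state(); p=loc(s["tool_pos"]); print(p,tcp(2.44),s["wrist_force"],s["q"])
M=(B.T@Ro.from_rotvec(s["tcp_rot"]).as_matrix()).T
for th in (2.54,2.64,2.74,2.84,2.94,3.04,np.pi): t=tcp(th); print(t,M@(t-p)); p=t
```

```text
[-0.001  -0.053   0.1016] [ 0.     -0.0503  0.1031] [-0.7673  2.0206  0.1366] [ 0.5544  0.231   2.1283 -0.8216  1.1937 -0.8191]
[ 0.     -0.056   0.0999] [-0.001  -0.0009  0.0033]
[ 0.     -0.0614  0.0961] [ 0.     -0.0011  0.0066]
[ 0.     -0.0665  0.0915] [ 0.     -0.0004  0.0068]
[ 0.     -0.0712  0.0863] [0.     0.0004 0.007 ]
[ 0.     -0.0754  0.0805] [0.     0.0012 0.0071]
[ 0.     -0.079   0.0741] [0.     0.002  0.0071]
[ 0.    -0.082  0.067] [0.     0.0029 0.0071]
```

Emit:
jog_arm(turn=[[0,0,0],[0,0,0],[0,0,0],[0,0,0],[0,0,0],[0,0,0],[0,0,0],[0,0,0],[0,0,0],[0,0,0],[0,0,0]], delta_pos=[[0,-0.001,0.0033],[0,-0.0005,0.0033],[0,-0.0005,0.0033],[0,-0.0002,0.0034],[0,-0.0002,0.0034],[0,0.0002,0.0035],[0,0.0002,0.0035],[0,0.0006,0.0035],[0,0.0006,0.0035],[0,0.001,0.0035],[0,0.001,0.0035]], gripper=[0,0,0,0,0,0,0,0,0,0,0])

```text
time: 11.75
tool_pos: [0.5012, 0.0317, 0.0744]
tcp_rot: [-0.396, 2.778, -1.151]
wrist_force: [-0.3, 0.5, 0.9]
width: 0.001
grip_force: 0.4
```

Emit:
jog_arm(turn=[[0,0,0],[0,0,0],[0,0,0]], delta_pos=[[0,0.0008,0.0017],[0,0.0008,0.0017],[0,0,0]], gripper=[0,0,0])

```text
time: 12.0
tool_pos: [0.5013, 0.0305, 0.0708]
tcp_rot: [-0.396, 2.779, -1.151]
wrist_force: [0.3, -0.2, -0.3]
width: -0.002
grip_force: 0.0
```

Run:
```python
from h import *
s=read_state(); p=loc(s["tool_pos"]); print(p,s["wrist_force"],s["torque"],s["q"])
```

```text
[-0.0009 -0.0802  0.0708] [ 0.3259 -0.1722 -0.2636] [ 0.296   0.1033 -0.0403] [ 0.5032  0.2717  2.1548 -0.8717  1.1236 -0.7892]
```

Emit:
jog_arm(turn=[[0,0,0],[0,0,0],[0,0,0]], delta_pos=[[0,0.0014,0.0014],[0,0.0014,0.0014],[0,0,0]], gripper=[0,0,0])

```text
time: 12.25
tool_pos: [0.5014, 0.0306, 0.067]
tcp_rot: [-0.396, 2.778, -1.151]
wrist_force: [-1.0, 0.3, 0.5]
width: -0.003
grip_force: 0.2
```

Emit:
jog_arm(turn=[[0,0,0],[0,0,0]], delta_pos=[[0,0.0007,0.0007],[0,0,0]], gripper=[0,0])

```text
time: 12.42
tool_pos: [0.5015, 0.0307, 0.0662]
tcp_rot: [-0.396, 2.778, -1.151]
wrist_force: [-1.1, 0.5, 0.4]
width: -0.002
grip_force: 0.2
```

Run:
```python
from h import *
import cv2
s=read_state(); p=loc(s["tool_pos"]); print(p,s["wrist_force"])
im=vision.read_camera("scene")[...,::-1]; cv2.imwrite("pics/s4.png",cv2.resize(im[160:280,240:380],None,fx=5,fy=5,interpolation=cv2.INTER_CUBIC))
```

```text
[-0.0007 -0.08    0.0662] [-1.0631  0.4738  0.3884]
```

View pics/s4.png

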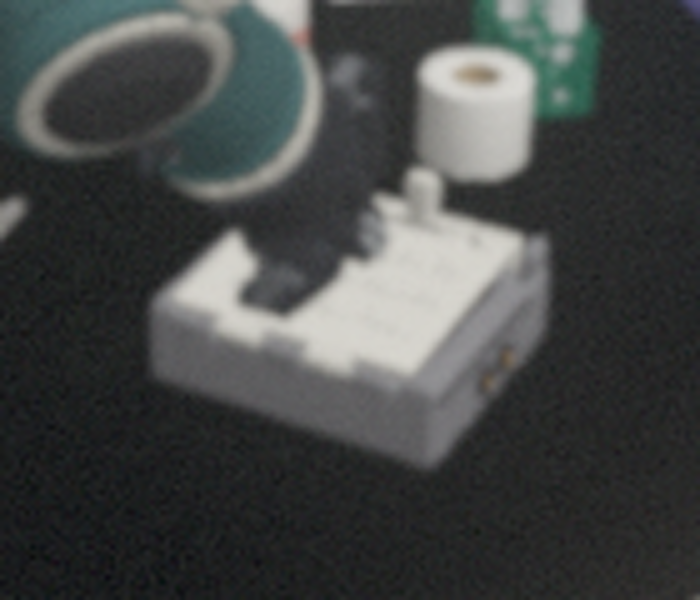

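The plate is nearly flat: its near corner is at (425,365), with a thin dark gap along the near side. I'll press on in small steps until the force rises.

Emit:
jog_arm(turn=[[0,0,0],[0,0,0]], delta_pos=[[0,0.0007,0.0007],[0,0,0]], gripper=[0,0])

```text
time: 12.63
tool_pos: [0.5015, 0.0307, 0.0652]
tcp_rot: [-0.396, 2.778, -1.151]
wrist_force: [0.1, 0.2, -0.2]
width: 0.003
grip_force: 0.3
```

Emit:
jog_arm(turn=[[0,0,0],[0,0,0]], delta_pos=[[0,0.0007,0.0007],[0,0,0]], gripper=[0,0])

```text
time: 12.8
tool_pos: [0.5016, 0.0307, 0.0642]
tcp_rot: [-0.396, 2.778, -1.151]
wrist_force: [0.7, 0.2, 0.8]
width: -0.003
grip_force: 0.3
```

Emit:
jog_arm(turn=[[0,0,0],[0,0,0]], delta_pos=[[0,0.0004,0.0004],[0,0,0]], gripper=[0,0])

```text
time: 12.97
tool_pos: [0.5016, 0.0307, 0.0636]
tcp_rot: [-0.396, 2.778, -1.151]
wrist_force: [-0.1, -0.5, 1.3]
width: -0.004
grip_force: 0.4
```

Emit:
jog_arm(turn=[[0,0,0],[0,0,0]], delta_pos=[[0,0.0007,0.0007],[0,0,0]], gripper=[0,0])

```text
time: 13.13
tool_pos: [0.5015, 0.0308, 0.0626]
tcp_rot: [-0.396, 2.778, -1.151]
wrist_force: [0.9, -1.0, 0.2]
width: -0.002
grip_force: 0.3
```

Emit:
jog_arm(turn=[[0,0,0],[0,0,0]], delta_pos=[[0,0.0005,0.0005],[0,0,0]], gripper=[0,0])

```text
time: 13.3
tool_pos: [0.5015, 0.0307, 0.0619]
tcp_rot: [-0.396, 2.778, -1.151]
wrist_force: [0.5, -0.3, 1.5]
width: 0.003
grip_force: 0.3
```

Emit:
jog_arm(turn=[[0,0,0],[0,0,0]], delta_pos=[[0,0.0005,0.0005],[0,0,0]], gripper=[0,0])

```text
time: 13.47
tool_pos: [0.5016, 0.0307, 0.0614]
tcp_rot: [-0.396, 2.778, -1.151]
wrist_force: [-0.6, -0.7, 2.0]
width: 0.001
grip_force: 0.9
```

Emit:
jog_arm(turn=[[0,0,0],[0,0,0]], delta_pos=[[0,0.0005,0.0005],[0,0,0]], gripper=[0,0])

```text
time: 13.63
tool_pos: [0.5017, 0.0307, 0.0612]
tcp_rot: [-0.395, 2.778, -1.152]
wrist_force: [-2.3, 0.4, 5.1]
width: 0.0
grip_force: 2.5
```

Emit:
jog_arm(turn=[[0,0,0],[0,0,0]], delta_pos=[[0,0.0005,0.0005],[0,0,0]], gripper=[0,0])

```text
time: 13.8
tool_pos: [0.5017, 0.0306, 0.061]
tcp_rot: [-0.394, 2.777, -1.153]
wrist_force: [-3.3, 2.1, 8.3]
width: -0.001
grip_force: 4.0
```

Emit:
jog_arm(turn=[[0,0,0],[0,0,0]], delta_pos=[[0,0.0005,0.0005],[0,0,0]], gripper=[0,0])

```text
time: 13.97
tool_pos: [0.5018, 0.0306, 0.0608]
tcp_rot: [-0.394, 2.777, -1.154]
wrist_force: [-4.5, 1.6, 10.6]
width: -0.001
grip_force: 5.5
```

The stop is firm at 10 N on the measured flat height, so the plate is closed. I'll back off upward and turn the tool upright.

Emit:
jog_arm(turn=[[0,0,0],[0,0,0],[0,0,0],[0,0,0],[0,0,0],[-0.1122,0,0],[-0.1122,0,0],[-0.1122,0,0],[-0.1122,0,0],[-0.1122,0,0],[-0.1122,0,0],[-0.1122,0,0],[0,0,0]], delta_pos=[[0,-0.005,-0.005],[0,-0.018,-0.018],[0,-0.018,-0.018],[0,-0.018,-0.018],[0,-0.018,-0.018],[0,0,0],[0,0,0],[0,0,0],[0,0,0],[0,0,0],[0,0,0],[0,0,0],[0,0,0]], gripper=[0,0,0,0,0,0,0,0,0,0,0,0,0])

```text
time: 15.05
tool_pos: [0.5031, 0.0277, 0.1692]
tcp_rot: [-0.434, 3.108, 0.005]
wrist_force: [0.6, -1.0, 0.9]
width: -0.0
grip_force: 0.0
```

Run:
```python
from h import *
import cv2
s=read_state(); p=loc(s["tool_pos"]); print(p,s["wrist_force"],s["q"])
M=(B.T@Ro.from_rotvec(s["tcp_rot"]).as_matrix()).T; print(M); t=np.array([-.041,-.124,.10]); print(M@(t-p))
a=vision.read_camera("scene")[160:280,240:380,::-1]; b=vision.read_camera("top")[170:270,260:370,::-1]
f=lambda i:cv2.resize(i,(400,400*i.shape[0]//i.shape[1]),interpolation=cv2.INTER_CUBIC)
a,b=f(a),f(b); h=min(len(a),len(b)); cv2.imwrite("pics/s5.png",np.hstack([a[:h],b[:h]]))
```

```text
[ 0.     -0.0833  0.1692] [ 0.6064 -0.982   0.9147] [ 0.0032 -0.0146  2.034   0.0039  1.1191 -1.847 ]
[[-1.      0.0049 -0.0039]
 [ 0.0049  1.      0.0025]
 [ 0.0039  0.0025 -1.    ]]
[ 0.0411 -0.0411  0.0689]
```

View pics/s5.png

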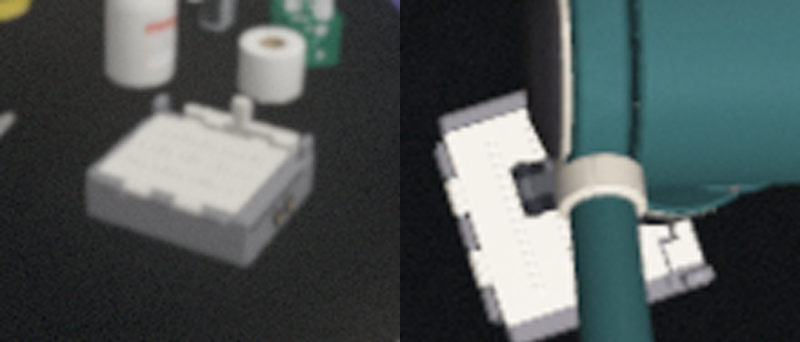

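The plate lies flat and the blotter hasn't moved: its front corner and the lug are at the same pixels as before. The lug is at (241,98) in the left half, at local x ≈ −7 mm and y ≈ −0.068. I'll place the tips on its near side.

Emit:
jog_arm(turn=[[0,0,0],[0,0,0],[0,0,0],[0,0,0],[0,0,0],[0,0,0],[0,0,0],[0,0,0]], delta_pos=[[0.015,-0.0137,0],[0.015,-0.0137,0],[0.015,-0.0137,0],[0,0,0.025],[0,0,0.025],[0,0,0.025],[0,0,0.024],[0,0,0]], gripper=[0,0,0,0,0,0,0,0])

```text
time: 15.82
tool_pos: [0.4645, -0.0194, 0.0638]
tcp_rot: [0.446, -3.1, -0.002]
wrist_force: [-1.7, -0.1, -0.4]
width: 0.002
grip_force: 0.0
```

Run:
```python
from h import *
s=read_state(); print(loc(s["tool_pos"]),s["wrist_force"])
```

```text
[-0.0502 -0.1178  0.0638] [-1.7394 -0.088  -0.3931]
```

Emit:
jog_arm(turn=[[0,0,0],[0,0,0],[0,0,0]], delta_pos=[[0,0,-0.006],[0,-0.006,0],[0,0,0]], gripper=[0,0,0])

```text
time: 16.07
tool_pos: [0.474, -0.0274, 0.0775]
tcp_rot: [-0.445, 3.105, -0.003]
wrist_force: [-0.9, 0.1, 0.5]
width: 0.001
grip_force: 0.0
```

Run:
```python
from h import *
s=read_state(); print(loc(s["tool_pos"]),s["wrist_force"],s["q"])
```

```text
[-0.0432 -0.1281  0.0775] [-0.8575  0.0728  0.4526] [-0.1097  0.0355  2.1731 -0.0008  0.9275 -1.9646]
```

Emit:
jog_arm(turn=[[0,0,0],[0,0,0],[0,0,0],[0,0,0]], delta_pos=[[0,0.002,0.002],[0,0.002,0.003],[0,0,0],[0,0,0]], gripper=[0,0,0,0])

```text
time: 16.4
tool_pos: [0.4702, -0.0232, 0.0701]
tcp_rot: [-0.443, 3.11, 0.0]
wrist_force: [-0.0, -0.3, 0.3]
width: 0.001
grip_force: 0.0
```

Run:
```python
from h import *
s=read_state(); print(loc(s["tool_pos"]),s["wrist_force"])
```

```text
[-0.0457 -0.123   0.0701] [-0.0169 -0.2522  0.2752]
```

Emit:
jog_arm(turn=[[0,0,0],[0,0,0],[0,0,0],[0,0,0],[0,0,0],[0,0,0],[0,0,0],[0,0,0],[0,0,0],[0,0,0]], delta_pos=[[-0.003,0,0],[-0.003,0,0],[-0.003,0,0],[-0.003,0,0],[-0.003,0,0],[-0.003,0,0],[-0.003,0,0],[-0.003,0,0],[-0.003,0,0],[0,0,0]], gripper=[0,0,0,0,0,0,0,0,0,0])

```text
time: 17.23
tool_pos: [0.4967, -0.0155, 0.07]
tcp_rot: [-0.443, 3.11, 0.0]
wrist_force: [-0.5, -0.5, 0.4]
width: 0.002
grip_force: 0.0
```

Emit:
jog_arm(turn=[[0,0,0],[0,0,0],[0,0,0],[0,0,0],[0,0,0]], delta_pos=[[-0.002,0,0],[-0.002,0,0],[-0.002,0,0],[-0.002,0,0],[0,0,0]], gripper=[0,0,0,0,0])

```text
time: 17.65
tool_pos: [0.5042, -0.0133, 0.07]
tcp_rot: [-0.443, 3.109, 0.0]
wrist_force: [-1.4, -0.6, -0.1]
width: -0.0
grip_force: 0.2
```

Run:
```python
from h import *
s=read_state(); print(loc(s["tool_pos"]),B.T@s["wrist_force"])
```

```text
[-0.0103 -0.123   0.07  ] [-1.5162 -0.1782 -0.0627]
```

Emit:
jog_arm(turn=[[0,0,0],[0,0,0],[0,0,0],[0,0,0]], delta_pos=[[-0.001,0,0],[-0.001,0,0],[-0.001,0,0],[0,0,0]], gripper=[0,0,0,0])

```text
time: 17.98
tool_pos: [0.5069, -0.0125, 0.07]
tcp_rot: [-0.443, 3.11, 0.0]
wrist_force: [-0.7, 0.4, -0.2]
width: 0.0
grip_force: 0.4
```

Emit:
jog_arm(turn=[[0,0,0],[0,0,0]], delta_pos=[[-0.001,0,0],[0,0,0]], gripper=[0,0])

```text
time: 18.15
tool_pos: [0.5079, -0.0123, 0.07]
tcp_rot: [-0.443, 3.11, 0.0]
wrist_force: [-1.3, 0.2, 0.1]
width: -0.0
grip_force: 0.5
```

Emit:
jog_arm(turn=[[0,0,0],[0,0,0]], delta_pos=[[-0.001,0,0],[0,0,0]], gripper=[0,0])

```text
time: 18.32
tool_pos: [0.5088, -0.012, 0.07]
tcp_rot: [-0.443, 3.11, 0.0]
wrist_force: [-0.4, 0.0, -0.5]
width: 0.001
grip_force: 0.5
```

Emit:
jog_arm(turn=[[0,0,0],[0,0,0]], delta_pos=[[-0.001,0,0],[0,0,0]], gripper=[0,0])

```text
time: 18.48
tool_pos: [0.5095, -0.0118, 0.07]
tcp_rot: [0.444, -3.11, -0.0]
wrist_force: [-2.4, -0.1, 0.3]
width: 0.001
grip_force: 1.2
```

Emit:
jog_arm(turn=[[0,0,0],[0,0,0]], delta_pos=[[-0.001,0,0],[0,0,0]], gripper=[0,0])

```text
time: 18.65
tool_pos: [0.5096, -0.0117, 0.07]
tcp_rot: [0.444, -3.108, 0.0]
wrist_force: [-5.8, -2.0, 2.9]
width: -0.001
grip_force: 2.8
```

Emit:
jog_arm(turn=[[0,0,0],[0,0,0]], delta_pos=[[-0.001,0,0],[0,0,0]], gripper=[0,0])

```text
time: 18.82
tool_pos: [0.5096, -0.0117, 0.07]
tcp_rot: [0.444, -3.106, 0.0]
wrist_force: [-9.4, -2.7, 6.2]
width: -0.001
grip_force: 4.3
```

Run:
```python
from h import *
import cv2
s=read_state(); print(loc(s["tool_pos"]),B.T@s["wrist_force"])
a=vision.read_camera("scene")[160:280,240:380,::-1]
cv2.imwrite("pics/s6.png",cv2.resize(a,None,fx=5,fy=5,interpolation=cv2.INTER_CUBIC))
```

```text
[-0.0047 -0.123   0.07  ] [-9.7502  0.0194  6.1948]
```

View pics/s6.png

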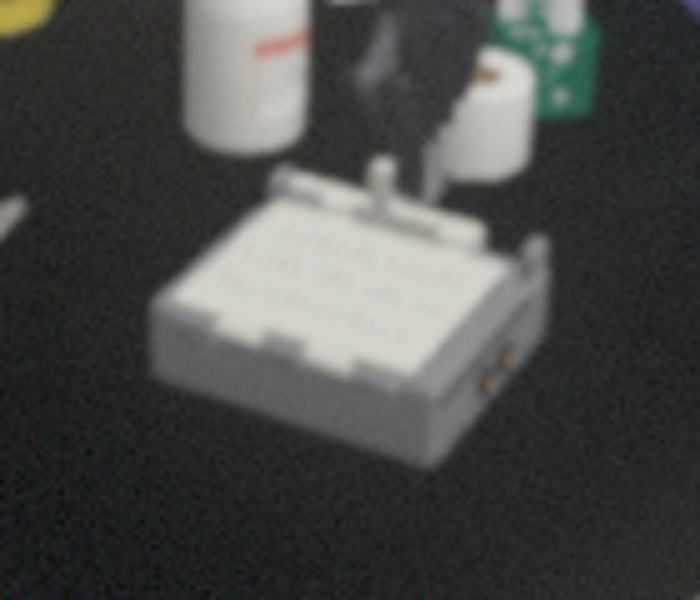

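The latch stopped hard at about 10 N, with its far end at the far guide block (285,180), the lug at (381,165), and the blotter unmoved. I'll release, back away and check the lug position.

Emit:
jog_arm(turn=[[0,0,0],[0,0,0],[0,0,0],[0,0,0],[0,0,0],[0,0,0],[0,0,0],[0,0,0],[0,0,0]], delta_pos=[[0.005,0,0],[0.01,0,0],[0.005,0,0],[0,0,-0.02],[0,0,-0.035],[0,0,-0.035],[0,0,-0.03],[0,0,0],[0,0,0]], gripper=[0,0,0,0,0,0,0,0,0])

```text
time: 19.62
tool_pos: [0.4944, -0.0171, 0.193]
tcp_rot: [-0.442, 3.103, -0.002]
wrist_force: [-0.6, -0.3, -0.2]
width: -0.001
grip_force: 0.0
```

Run:
```python
from h import *
import cv2
s=read_state(); print(s["tool_pos"],s["wrist_force"])
print("lug",loc(onz("scene",(240+381.5/5-.5,160+157/5-.5),.084)), "before",loc(onz("scene",S(510,55),.084)))
a=vision.read_camera("scene")[...,::-1]
cv2.imwrite("pics/s7.png",cv2.resize(a[110:290,120:400],None,fx=2.8,fy=2.8,interpolation=cv2.INTER_CUBIC))
```

```text
[ 0.4944 -0.0171  0.193 ] [-0.5725 -0.2723 -0.1513]
lug [ 0.0185 -0.1287  0.084 ] before [-0.0063 -0.1268  0.084 ]
```

View pics/s7.png

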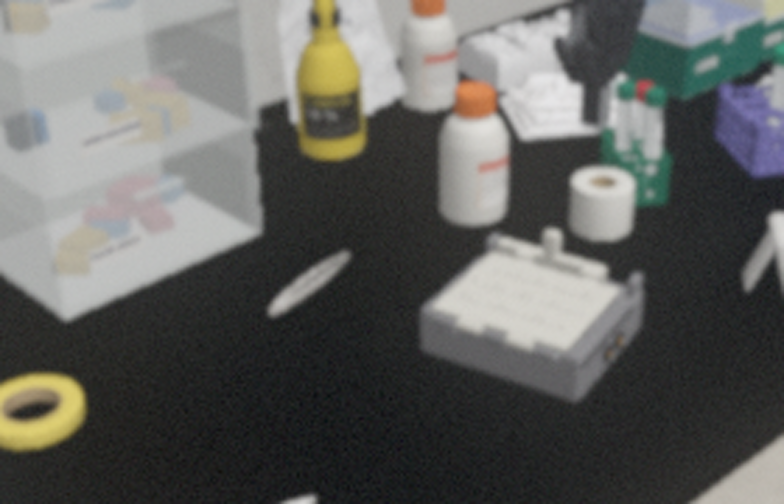

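The plate is flat, the latch is home with the lug moved about 20+ mm to its stop, and everything around it stands undisturbed.

```bash
python3 -c "
from workcell import ticket; print(ticket.finish_job())"
```

```text
the job is handed in; nothing more can be done
None
```

The blotter is closed and locked: the plate lies flat on the bed, the latch is pushed home to its stop, the blotter and the things around it look unmoved in the last picture, and the job was handed in at about 20 s with no verdict shown.

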